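# Index the spoked wheel and lock it

## Task

On the green dividing stand, push a spoke of the wheel round with a fingertip until the red spoke points straight at the brass index finger, and leave it there. Then push the yellow peg of the lock lever round, anticlockwise seen from above, until the lever is fully home at its stop. Push gently: do not grip or lift the wheel or lever, do not swing the lever over before the red spoke is in line, and leave the loose things on the stand and around it alone.

Things in the scene. Friction and masses are not known exactly. Their poses are not given: they have to be found in the camera images.
- stand: Dividing stand fixed to the table, a green plate 20 mm thick, 290 mm along its x and 340 mm along its y (y from -205 to +135). Origin: on the table under the wheel's vertical axis. Its x axis runs from the wheel axis through the brass index; z up. The tallest part on it, a brass type segment bolted on the wheel's hub, reaches 88 mm above the table.
- wheel_hub (a point): Point on the wheel's vertical axis at the height of the spokes (60 mm above the table). The hub is 56 mm in diameter with its underside 50 mm above the table. Four straight round spokes 9 mm thick, a right angle apart, run level from the hub to ball knobs of 20 mm diameter centred 100 mm from the axis; below the spokes is 35 mm of free height over the plate outside a 44 mm wide spindle foot.
- red_tip (a point): Centre of the red ball knob at the end of the red spoke, 100 mm from the wheel axis, 60 mm above the table. The other three spokes are steel with black knobs.
- index_tip (a point): Tip of the brass index finger on the stand, 114.5 mm from the wheel axis along the stand's +x, 60 mm above the table. It points at the wheel axis; its post is 20 x 14 mm, 64 mm high, centred 132 mm from the axis.
- wheel (a joint): Turn of the wheel (rad), growing anticlockwise seen from above: the angle from the stand's x axis to the red spoke. At 0, and again at 6.283 (the same place after a full turn), the red spoke points straight at the index. It turns freely either way against a steady drag of about 0.12 N m (about 2 N pushed 65 mm from the axis), and stays where it is left.
- wheel_lift (a joint): How far the wheel has been lifted on its spindle (m): 0 when seated; it is held down only by its weight of about 0.9 kg and must stay seated.
- lever (a joint): Swing of the lock lever (rad), growing anticlockwise seen from above: 0 fully open, 1.4 fully home against its stop, a small brass pin on the plate on the side away from the robot. Drag about 0.1 N m; it stays where it is left. It does not act on the wheel.
- lever_pivot (a point): Vertical pivot axis of the lock lever at the top of its boss, 40 mm above the table, at x -10 mm, y -155 mm in the stand's frame. The flat lever bar (12 mm wide, top 38 mm above the table) turns about it. In the stand's frame the direction from pivot to peg is (lever value - 2.271) rad from the x axis.
- lever_peg (a point): Centre of the top of the lever's yellow upright peg, 75 mm above the table. The peg is 16 mm in diameter, stands 65 mm from the pivot axis and reaches from the lever bar up to this height.
- screw_jar: Small loose glass jar, 34 mm in diameter, 45 mm high, standing on the far left corner of the stand's plate. Origin: centre of its underside. To be left alone.
- slug: Loose brass type slug, 30 x 14 x 22 mm, on the near left corner of the stand's plate. Origin: centre of its underside. To be left alone.
- feed_roller: Loose black rubber feed roller, 100 mm long, 32 mm in diameter, on a 150 mm steel shaft along its x, lying left of the stand. Origin: under its middle. To be left alone.
- pin_punch: Loose steel pin punch, 125 mm long along its x, 12 mm thick, lying right of the stand. Origin: on the table under it, near the middle. To be left alone.
- mug: White enamel mug, 82 mm in diameter, 80 mm high, left of the stand. Origin: centre of its underside. To be left alone.
- spare_segment: Loose brass half-moon type segment about 95 x 58 x 18 mm, lying right of the stand. Origin: on the table near its middle. To be left alone.

How it is judged:
On the way, in this order (a step that is already met when the one before it is completed fails the run):
1. the red spoke points at the index while the lever is still open ((value of joint wheel between -0.09 and 0.09 rad or value of joint wheel between 6.1932 and 6.3732 rad) and value of joint lever below 0.6 rad), for 0.3 s.
2. the lever is home with the red spoke still in line ((value of joint wheel between -0.09 and 0.09 rad or value of joint wheel between 6.1932 and 6.3732 rad) and value of joint lever above 1.3 rad), for 0.2 s.
At the end, for the whole second after the job is handed in: The red spoke points at the index within 0.09 rad (about 9 mm at its knob), the lever is within 0.1 rad of its stop, both at rest, and the wheel is seated within 4 mm (all of step 2 and value of joint wheel_lift below 0.004 m and velocity of joint wheel between -0.05 and 0.05 rad/s and velocity of joint lever between -0.05 and 0.05 rad/s); the robot touches nothing.
It fails at once if the wheel is lifted more than 6 mm on its spindle (value of joint wheel_lift above 0.006 m).
It fails at once if the lever is swung past 0.6 rad while the red spoke is not in line with the index (0.15 rad) (value of joint lever above 0.6 rad and not (value of joint wheel between -0.15 and 0.15 rad or value of joint wheel between 6.1332 and 6.4332 rad)).
It fails at once if the stand, wheel or lever is gripped or pushed with more than 30 N (contact force between the fingers and stand above 30 N).
It fails at once if a loose thing is moved more than 12 mm (distance of any of screw_jar, slug, feed_roller, pin_punch, mug, spare_segment from where it was at the start of the episode above 0.012 m).
It also fails if it takes over 70 s, if anything falls off the work surface, if the arm or the gripper's body presses on something with over 40 N, if the wrist force passes 120 N, or if a joint passes its speed limit or range.

## Robot

A 7-joint arm with a two-finger parallel gripper is mounted at the origin on the work surface. World frame = base frame: x ahead of the robot, y to its left, z up, the work surface at z = 0. Lengths are in m, angles in rad, forces in N, time in s.
With the tool pointing down it reaches from about 0.425 to 0.925 m from the base axis. Payload 6.8 kg.
Tool frame: the origin (TCP) lies at the very end of the fingers, on their centre line; the grasp point (between the pads) lies 19 mm behind it; z points along the fingers, y is the line along which they close (so a half turn about z gives the same grasp; the last joint's range is limited). The gripper opens to 85 mm and grips with 20 to 120 N. Pads are 22 mm wide; open, the fingers measure 114 mm over their backs; the gripper's body (76 mm by 85 mm) begins 54 mm behind the grasp point. The pads swing forward as they close: fully open they stand 13 mm farther back than shut.
Start: joints at [-1.418, 0.477, 0.022, 1.555, -0.011, 1.109, -0.083], TCP at [0.174, 0.652, 0.231] pointing down, gripper open.
Joint ranges: [-2.96, 2.96], [-0.34, 2.1], [-1.41, 1.46], [0.24, 2.44], [-1.37, 4.51], [0.17, 1.92], [-2.96, 2.96]. Speed limits (rad/s): [2.39, 2.39, 3.14, 3.14, 3.14, 3.14, 3.14].

## Interface

Orientations are given as a unit quaternion [w, x, y, z].
In Python, from station import bot gives the robot as it stands. The module is installed in compiled form; this text tells all that it offers.
- The arm moves only by the shell command python3 -m jog 'ROWS' [OPENING] [FORCE]. ROWS is JSON, a list of rows, each a list of 4 numbers: the shift along the tool's x, y, z in cm, then the turn about the tool's z in rad. In form: [[x, y, z, spin], ...]. A call has 1 to 20 rows; each row is the pose to reach, as a shift and turn from the pose commanded when the call began, along the tool's axes at that moment; what a row does not reach only later rows make up. A row lasts 1/12 s, in which the tool goes at most 41.7 mm and 7.16 degrees, less where a joint would pass 70% of its speed; a pose out of reach is approached as far as the arm can. A call with a gripper value outside its range is refused whole. OPENING is the closure, from -1 (fully open) to 1 (shut), set as the call begins (- or left out, the last holds). The fingers move at their own pace and stop on an object; FORCE is the grip in N (left out, the last holds). Time passes only in rows, so rows that repeat a pose let the fingers close. It gives the time, the measured TCP pose, the force, the opening and the grip force at its end, in the units of the state.
- bot.get_obs(): the state, without advancing time (a new reading comes with each control period).
- bot.read_camera(name): name is "side" or "top" or "wrist"; returns a dict with "pixels" (420x560x3 uint8, red, green, blue), "depth" (420x560 float32, m along the optical axis (not along the pixel's ray), 0 where there is no reading), "fovy" (degrees; the focal length in pixels is half the picture's height over the tangent of half this angle, whatever the lens; pixels are square), "cx", "cy" (the principal point, pixels), "pose" (4x4, takes a point from camera to world coordinates). Camera axes: x right, y down, z forward; pixel columns grow to the right and rows downward; lengths in m; the calibration is good to about 2 mm. The wrist camera is an equidistant fisheye: a pixel r from the principal point sees the ray r / f radians off the axis. A picture is of the moment at which its call begins.
- bot.hand_in(): hands the job in; it is judged then, once.
The state is a dict: "t": time; "q": joint angles; "joint_vel": joint speeds; "joint_torque": joint torques, N m; "eef_pos": TCP position; "tool_rot": TCP orientation; "contact_force": force on the tool from outside, world axes, zero at the start; "torque": the same for the moment, N m; "gripper_width": opening from 0.0 (shut) to 1.0 (fully open); "grasp_force": force on a finger pad.
Only numpy, scipy, OpenCV 4.12 (cv2) and the standard library are available. Lean on these libraries where they do the work, as an engineer would, in place of code of your own. Each camera call takes 0.05 s, during which the arm holds its last target. There are 200 camera calls.

## Working session

There is one attempt and no reset: what is moved stays moved. The work goes in short steps, Python scripts to look and compute and a shell command to move; the robot and the scene stay as the last step left them, time stands still between calls to the robot, and variables do not carry over. Pictures are saved under pics/ and viewed, at most 10 in all, crops included, and the job is handed in when it is done.

```bash
mkdir -p pics
cat > h.py <<'E'
from station import bot
import cv2, numpy as np
def cam(n):
    c=bot.read_camera(n); c['f']=210/np.tan(np.radians(c['fovy'])/2); return c
def save(c,name): cv2.imwrite('pics/'+name,c['pixels'][:,:,::-1])
def world(c):  # depth -> world points (pinhole)
    v,u=np.mgrid[:420,:560]; z=c['depth']
    P=np.stack([(u-c['cx'])/c['f']*z,(v-c['cy'])/c['f']*z,z],-1)
    return P@c['pose'][:3,:3].T+c['pose'][:3,3]
def ray(c,u,v,z):
    d=c['pose'][:3,:3]@np.array([(u-c['cx'])/c['f'],(v-c['cy'])/c['f'],1]); o=c['pose'][:3,3]
    return o+d*(z-o[2])/d[2]
E
python3 - <<'E'
from h import *
for n in('top','side'):
    c=cam(n); save(c,n+'0.png'); print(n,c['fovy'],c['cx'],c['cy'],c['pose'].round(3).tolist())
    np.savez(n+'0.npz',**c)
o=bot.get_obs(); print(o)
E
```

```text
top 45.7468190508155 277.03594590051125 209.31650629484224 [[0.039, -0.97, 0.239, 0.262], [-0.999, -0.038, 0.007, 0.007], [0.003, -0.239, -0.971, 1.275], [0.0, 0.0, 0.0, 1.0]]
side 46.35370848351121 280.986636443826 207.39552323483468 [[0.681, -0.388, 0.621, -0.285], [-0.732, -0.342, 0.589, -0.745], [-0.016, -0.856, -0.517, 0.754], [0.0, 0.0, 0.0, 1.0]]
{'t': 0.1, 'q': array([-1.41807062,  0.47775303,  0.02235055,  1.55633342, -0.01152539,
        1.10930008, -0.08314028]), 'joint_vel': array([ 4.53253087e-04, -1.95786324e-03,  6.11361231e-04, -3.40257933e-03,
       -1.09374086e-07, -1.00007136e-03,  4.58651396e-04]), 'joint_torque': array([ 4.89860075e-03, -5.97756743e+01,  1.61379453e+00, -2.81955528e+01,
        1.28171218e-02,  5.04479904e-03,  4.53542356e-06]), 'eef_pos': array([0.1739396 , 0.65165813, 0.23040731]), 'tool_rot': array([-5.70039654e-05,  1.30062492e-01,  9.91505449e-01, -8.30999366e-04]), 'contact_force': array([-0.19201937, -0.87500161, -0.35968667]), 'torque': array([ 0.02351197,  0.00410881, -0.00011771]), 'grasp_force': 0.0, 'gripper_width': 1.0056946385919618}
```

View pics/top0.png

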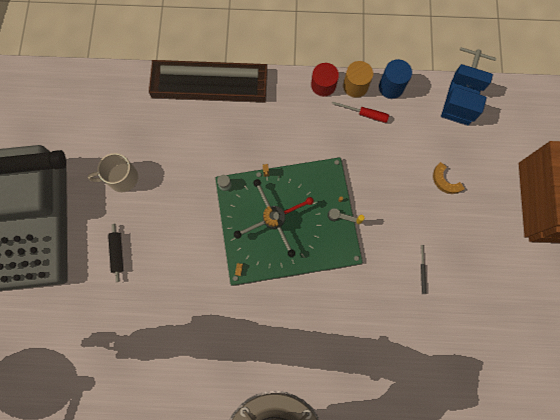

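View pics/side0.png

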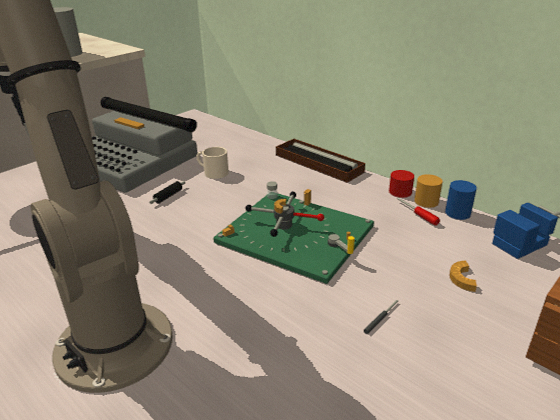

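The top view shows the hub near (275,216), the red knob (310,201), the index post (266,168), the lever boss (335,214) and the yellow peg (361,218). The jar is at (224,181) and the slug at (239,269). The side view agrees: red knob (320,217), peg (351,243).

```bash
cat > m.py <<'E'
from h import *
def blob(c,lo,hi,box):
    h=cv2.cvtColor(c['pixels'],cv2.COLOR_RGB2HSV); m=cv2.inRange(h,lo,hi); k=np.zeros_like(m)
    x0,y0,x1,y1=box; k[y0:y1,x0:x1]=m[y0:y1,x0:x1]; return k
def pt(c,m): v,u=np.nonzero(m); return u.mean(),v.mean(),len(u)
def tri(a,pa,b,pb):
    L=[]
    for c,p in((a,pa),(b,pb)):
        d=c['pose'][:3,:3]@np.array([(p[0]-c['cx'])/c['f'],(p[1]-c['cy'])/c['f'],1]); L.append((c['pose'][:3,3],d/np.linalg.norm(d)))
    A=sum(np.eye(3)-np.outer(d,d) for o,d in L); B=sum((np.eye(3)-np.outer(d,d))@o for o,d in L)
    return np.linalg.solve(A,B)
E
python3 - <<'E'
from m import *
t=dict(np.load('top0.npz')); s=dict(np.load('side0.npz'))
# plate: green, minAreaRect of points by ray at z=.02
g=blob(t,(55,80,30),(90,255,255),(190,130,390,310))
g=cv2.morphologyEx(g,cv2.MORPH_CLOSE,np.ones((25,25)))
cn=max(cv2.findContours(g,0,cv2.CHAIN_APPROX_NONE)[0],key=cv2.contourArea)[:,0]
P=np.array([ray(t,u,v,.02)[:2] for u,v in cn],np.float32)
r=cv2.minAreaRect(P*1000); print('rect',r); box=cv2.boxPoints(r)/1000; print(box)
Wt=world(t); Ws=world(s)
for nm,lo,hi,bt,bs in(('red',(0,170,80),(6,255,255),(300,190,320,215),(310,208,330,225)),('yel',(22,150,120),(35,255,255),(350,205,375,230),(340,225,362,258))):
    mt=blob(t,lo,hi,bt); ms=blob(s,lo,hi,bs); pt_,ps=pt(t,mt),pt(s,ms)
    print(nm,pt_,ps,'tri',tri(t,pt_,s,ps).round(4),'depth',Wt[mt>0].mean(0).round(4),Wt[mt>0][:,2].max())
# points at spoke height from top depth, within plate
i=np.s_[140:300,200:380]
big=np.concatenate([cv2.resize(c['pixels'][b],None,fx=f,fy=f,interpolation=cv2.INTER_CUBIC)[:,:,::-1] for c,b,f in((t,np.s_[150:290,210:380],4),)],1)
cv2.imwrite('pics/crop.png',big)
E
```

```text
rect ((546.1992797851562, -11.285797119140625), (287.49041748046875, 335.743408203125), 11.674399375915527)
[[ 0.37145886  0.1240264 ]
 [ 0.43939647 -0.20477161]
 [ 0.7209397  -0.146598  ]
 [ 0.6530021   0.18220001]]
red (np.float64(306.984375), np.float64(201.5625), 64) (np.float64(317.2857142857143), np.float64(216.23214285714286), 56) tri [ 0.582  -0.0576  0.0607] depth [ 0.5828 -0.059   0.0643] 0.07241999415046485
yel (np.float64(359.9736842105263), np.float64(218.21052631578948), 38) (np.float64(350.0686274509804), np.float64(244.2843137254902), 102) tri [ 0.5457 -0.192   0.0527] depth [ 0.5441 -0.1915  0.0684] 0.07997372167500183
```

View pics/crop.png

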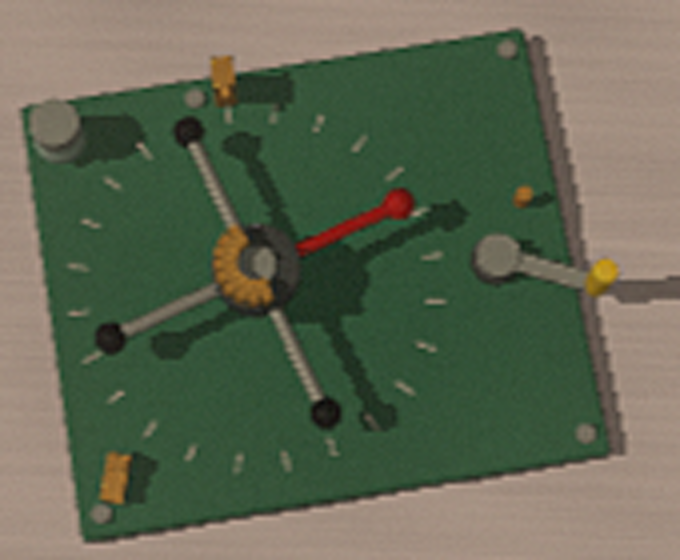

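The crop (x4 from 210,150) shows black knobs at (188,131), (326,412), (110,338), the red knob at (399,204), the index tip near (228,102), the lever boss (498,257), the peg top (605,270) and the stop pin (524,195).

Run:
```python
from m import *
t=dict(np.load('top0.npz')); s=dict(np.load('side0.npz'))
f=lambda u,v,z: ray(t,u/4+210-.4,v/4+150-.4,z)[:2]
K=[f(188,131,.06),f(399,204,.06),f(326,412,.06),f(110,338,.06)]
hub=np.mean(K,0); print('hub',hub,'radii',[np.linalg.norm(k-hub).round(4) for k in K])
yaw=np.radians(11.67); R=np.array([[np.cos(yaw),-np.sin(yaw)],[np.sin(yaw),np.cos(yaw)]])
it=f(228,102,.06); print('index',(it-hub)@R, np.degrees(np.arctan2(*(it-hub)[::-1])))
print('plate centre in stand',(np.array([.5462,-.0113])-hub)@R)
a=np.arctan2(*(K[1]-hub)[::-1]); print('wheel',a-yaw,[(np.degrees(np.arctan2(*(k-hub)[::-1])-a))%360 for k in K])
pv=f(495,250,.04); pvx=hub+R@[-.01,-.155]; pg=f(606,267,.075)
print('pivot',pv,pvx,'peg',pg,'len',np.linalg.norm(pg-pvx),'lever',np.arctan2(*((pg-pvx)@R)[::-1])+2.271)
print('lever home peg',pvx+.065*R@[np.cos(-.871),np.sin(-.871)],'jar',f(55,125,.045),'slug',f(117,478,.03))
print('index stand->world',hub+R@[.1145,0])
```

```text
hub [0.54057152 0.02346561] radii [np.float64(0.1005), np.float64(0.0999), np.float64(0.0997), np.float64(0.1004)]
index [ 0.11148616 -0.00035319] 11.488484356180287
plate centre in stand [-0.00152006 -0.03518546]
wheel -1.294566704606814 [np.float64(90.27259051367999), np.float64(0.0), np.float64(270.5166476964115), np.float64(180.43538466899568)]
pivot [ 0.564122   -0.12830564] [ 0.56213078 -0.13035311] peg [ 0.54744079 -0.19327033] len 0.06460938373752687 lever 0.2671515178939785
lever home peg [ 0.61318718 -0.17058052] jar [0.63464835 0.15699746] slug [0.41050909 0.10517278]
index stand->world [0.65270467 0.04662604]
```

```bash
cat > go.py <<'E'
from h import *
from scipy.spatial.transform import Rotation as Rn
hub=np.array([.5406,.0235]); yaw=np.radians(11.6); piv=np.array([.562,-.1295])
def row(p,head):   # world target, heading of tool y (deg) -> jog row
    o=bot.get_obs(); w,x,y,z=o['tool_rot']; R=Rn.from_quat([x,y,z,w]).as_matrix()
    d=R.T@(np.array(p)-o['eef_pos'])*100; h=np.degrees(np.arctan2(R[1,1],R[0,1]))
    s=-np.radians((head-h+180)%360-180); return np.r_[d,s].round(2).tolist()
def behind(c,a,r,off,z):  # a rad world angle, finger trailing (ccw push)
    u=np.array([np.cos(a),np.sin(a)]); t=np.array([-u[1],u[0]])
    return [*(c+r*u-off*t),z], np.degrees(a)+90
E
python3 -c "
from go import *
a=yaw-1.295; print(row(*behind(hub,a,.065,.032,.16)),behind(hub,a,.065,.032,.16))"
```

```text
[-53.64, -58.18, 7.14, 0.83] ([np.float64(0.5421053785460939), np.float64(-0.04893434154759026), 0.16], np.float64(27.4019655305584))
```

```bash
python3 -m jog '[[-53.6,-58.2,0,0.83],[-53.6,-58.2,0,0.83],[-53.6,-58.2,0,0.83],[-53.6,-58.2,0,0.83],[-53.6,-58.2,0,0.83],[-53.6,-58.2,0,0.83],[-53.6,-58.2,0,0.83],[-53.6,-58.2,0,0.83],[-53.6,-58.2,0,0.83],[-53.6,-58.2,0,0.83],[-53.6,-58.2,0,0.83],[-53.6,-58.2,0,0.83],[-53.6,-58.2,0,0.83],[-53.6,-58.2,0,0.83],[-53.6,-58.2,0,0.83],[-53.6,-58.2,0,0.83],[-53.6,-58.2,0,0.83],[-53.6,-58.2,0,0.83],[-53.6,-58.2,0,0.83],[-53.6,-58.2,0,0.83]]' 1 20
python3 -c "
from go import *
a=yaw-1.295; print(row(*behind(hub,a,.065,.032,.16)),bot.get_obs()['q'])"
```

```text
t: 1.77
eef_pos: [0.5439, -0.0574, 0.2318]
tool_rot: [0.002, 0.523, 0.852, -0.001]
contact_force: [-0.4, -0.4, 0.4]
gripper_width: 0.0
grasp_force: 0.0
[0.88, 0.22, 7.18, -0.01] [-0.51141355  0.29627679  0.61435624  1.89722305 -0.19518104  1.0054319
  0.65675395]
```

```bash
python3 -m jog '[[0.4,0.1,3.5,0],[0.8,0.2,7.0,0],[0.8,0.2,7.0,0],[0.8,0.2,7.0,0]]'
python3 - <<'E'
from go import *
a=yaw-1.295; print(row(*behind(hub,a,.065,.032,.046)))
c=cam('wrist'); save(c,'w1.png')
E
```

```text
t: 2.1
eef_pos: [0.5384, -0.0402, 0.1602]
tool_rot: [-0.002, 0.519, 0.855, -0.002]
contact_force: [0.1, -0.2, 0.5]
gripper_width: 0.001
grasp_force: 0.0
[-0.96, -0.02, 11.42, 0.0]
```

View pics/w1.png

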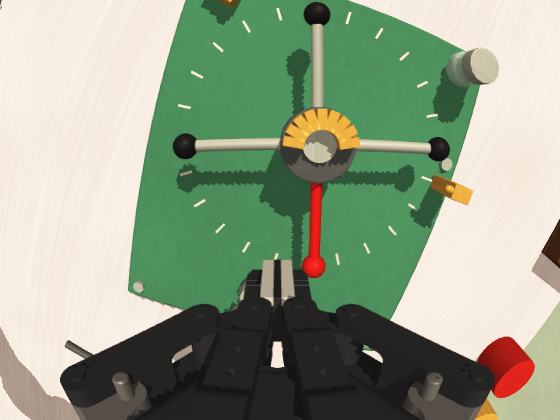

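The wrist view shows the closed fingertips (268,270) on the clockwise side of the red spoke (315,220), with free plate below them.

```bash
python3 -m jog '[[-0.5,0,2,0],[-0.9,0,5,0],[-0.9,0,8,0],[-0.9,0,10,0],[-0.9,0,11.4,0],[-0.9,0,11.4,0],[-0.9,0,11.4,0]]'
python3 - <<'E'
from go import *
a=yaw-1.295; print(row(*behind(hub,a,.065,.019,.046)))
for d in range(15,91,15):
    p,h=behind(hub,a+np.radians(d),.065,.019,.046); print(d,row(p,h))
E
```

```text
t: 2.73
eef_pos: [0.5454, -0.0484, 0.0488]
tool_rot: [0.001, 0.519, 0.855, 0.001]
contact_force: [0.7, 0.2, 0.6]
gripper_width: -0.004
grasp_force: 0.0
[0.1, 0.99, 0.28, 0.0]
15 [-0.17, 2.73, 0.29, -0.26]
30 [0.02, 4.49, 0.29, -0.52]
45 [0.66, 6.14, 0.29, -0.78]
60 [1.7, 7.57, 0.29, -1.05]
75 [3.07, 8.68, 0.29, -1.31]
90 [4.69, 9.4, 0.29, -1.57]
```

```bash
python3 -m jog '[[0.1,0.5,0.2,0],[0.1,1,0.2,0],[0,1.55,0.2,-0.09],[-0.1,2.15,0.2,-0.17],[-0.17,2.73,0.2,-0.26],[-0.15,3.3,0.2,-0.35],[-0.08,3.9,0.2,-0.43],[0.02,4.49,0.2,-0.52],[0.2,5.05,0.2,-0.61],[0.4,5.6,0.2,-0.69],[0.66,6.14,0.2,-0.78],[0.98,6.65,0.2,-0.87],[1.32,7.12,0.2,-0.96],[1.7,7.57,0.2,-1.05],[1.7,7.57,0.2,-1.05],[1.7,7.57,0.2,-1.05]]'
python3 - <<'E'
from go import *
a=yaw-1.295; print(bot.get_obs()['contact_force'],bot.get_obs()['q'].round(2))
for d in (60,65,70,74): p,h=behind(hub,a+np.radians(d),.065,.019,.046); print(d,row(p,h))
c=cam('wrist'); save(c,'w2.png'); c=cam('side'); save(c,'s2.png'); c=cam('top'); np.savez('top2.npz',**c); save(c,'t2.png')
E
```

```text
t: 4.07
eef_pos: [0.6044, 0.0021, 0.0463]
tool_rot: [0.001, 0.021, 1.0, 0.0]
contact_force: [-0.1, -0.4, 0.6]
gripper_width: -0.004
grasp_force: 0.0
[-0.12310431 -0.41600692  0.62690465] [-0.24  0.59  0.18  1.88 -0.16  0.68  1.56]
60 [-0.03, -0.05, 0.03, 0.0]
65 [-0.17, 0.53, 0.03, -0.08]
70 [-0.26, 1.11, 0.03, -0.17]
74 [-0.3, 1.58, 0.03, -0.24]
```

View pics/w2.png

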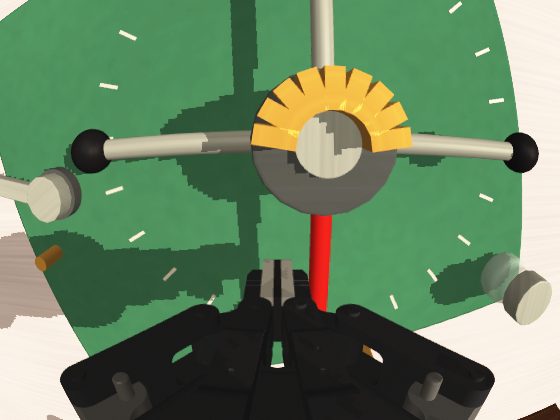

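The wrist view shows the fingers against the red spoke (318,250), with black knobs at (92,151) and (521,153). I'll get the wheel angle from those knobs.

```bash
cat > wa.py <<'E'
from go import *
def fray(c,u,v,z):
    dx,dy=u-c['cx'],v-c['cy']; r=np.hypot(dx,dy); th=r/c['f']
    d=c['pose'][:3,:3]@np.array([np.sin(th)*dx/r,np.sin(th)*dy/r,np.cos(th)]); o=c['pose'][:3,3]
    return (o+d*(z-o[2])/d[2])[:2]
def wheel(c):
    g=c['pixels'].max(2); m=((g<45)*255).astype(np.uint8); m[250:]=0
    m=cv2.morphologyEx(m,cv2.MORPH_OPEN,cv2.getStructuringElement(cv2.MORPH_ELLIPSE,(13,13)))
    n,l,s,ce=cv2.connectedComponentsWithStats(m)
    for i in range(1,n):
        p=fray(c,*ce[i],.06); d=p-hub
        print(ce[i].round(0),s[i,4],p.round(4),'r',np.linalg.norm(d).round(4),'red',(((np.arctan2(d[1],d[0])-yaw+np.pi/4)%(np.pi/2))-np.pi/4).round(3))
    return
E
python3 - <<'E'
from wa import *
c=cam('wrist'); wheel(c)
A,B=fray(c,92,151,.06),fray(c,521,153,.06); d=B-A; print(A,B,np.linalg.norm(d),(A+B)/2,np.arctan2(d[1],d[0])-np.pi/2-yaw)
E
```

```text
[ 89. 152.] 1116 [ 0.5348 -0.0797] r 0.1033 red -0.259
[522. 154.] 802 [0.5413 0.1237] r 0.1002 red -0.209
[ 0.53428827 -0.07788644] [0.5408729  0.12279556] 0.20078999848617454 [0.53758059 0.02245456] -0.23525770169920052
```

```bash
python3 -m jog '[[-0.1,0.3,0,-0.04],[-0.17,0.58,0,-0.08],[-0.22,0.85,0,-0.13],[-0.26,1.11,0,-0.17],[-0.29,1.35,0,-0.21],[-0.3,1.5,0,-0.23],[-0.3,1.55,0,-0.24],[-0.3,1.55,0,-0.24],[-0.3,1.55,0,-0.24]]'
python3 - <<'E'
from wa import *
c=cam('wrist'); wheel(c); save(c,'w3.png'); c=cam('side'); save(c,'s3.png'); np.savez('side3.npz',**c)
E
```

```text
t: 5.02
eef_pos: [0.607, 0.0168, 0.0453]
tool_rot: [-0.0, -0.099, 0.995, -0.0]
contact_force: [-1.2, -1.5, -0.1]
gripper_width: -0.0
grasp_force: 0.8
[ 89. 145.] 1156 [ 0.5557 -0.0784] r 0.103 red -0.056
[524. 161.] 807 [0.5201 0.1224] r 0.101 red 0.002
```

```bash
python3 -m jog '[[0,-0.8,0,0],[0,-1.6,0,0],[0,-2,-2,0],[0,-2,-6,0],[0,-2,-10,0],[0,-5,-11,0],[0,-9,-11,0],[0,-13,-11,0],[0,-16,-11,0],[0,-16,-11,0],[0,-16,-11,0]]'
python3 - <<'E'
from m import *
from wa import hub
t=cam('top'); save(t,'t4.png'); W=world(t)
cv2.imwrite('pics/t4c.png',cv2.resize(t['pixels'][140:300,200:390],None,fx=4,fy=4,interpolation=cv2.INTER_CUBIC)[:460,:,::-1])
E
```

```text
t: 6.03
eef_pos: [0.6383, -0.1435, 0.1553]
tool_rot: [0.0, -0.097, 0.995, -0.001]
contact_force: [0.3, 0.5, -0.7]
gripper_width: 0.0
grasp_force: 0.0
```

View pics/t4c.png

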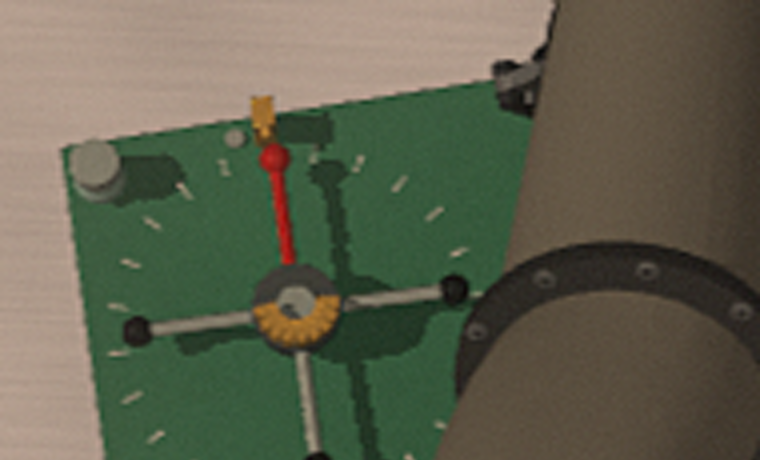

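The crop (x4 from 200,140) shows the red knob (274,158) just short of the index tip (about 266,140), with black knobs at (138,331) and (454,290).

Run:
```python
from m import *
t=cam('top'); 
f=lambda u,v,z: ray(t,u/4+200-.4,v/4+140-.4,z)[:2]
A,B,r=f(138,331,.06),f(454,290,.06),f(274,158,.06); h=(A+B)/2; d=A-B
an=lambda d:np.degrees(np.arctan2(d[1],d[0]))
i=f(262,107,.064); j=f(266,140,.06)
print(h,np.linalg.norm(d),'line',an(d)-90,'red',an(r-h),'indexpost',an(i-h),i-h,'tip',an(j-h))
m=blob(t,(0,170,80),(6,255,255),(255,165,290,190)); u,v,_=pt(t,m); print(u,v,an(ray(t,u,v,.06)[:2]-h))
```

```text
[0.54014725 0.02303088] 0.1995694902642785 line 9.846958593417227 red 10.482891583551288 indexpost 11.744966642178088 [0.13169425 0.02738037] tip 12.192576755736653
268.42622950819674 181.52459016393442 10.52973358132856
```

The wheel is about 0.03 rad short, within the 0.09 tolerance. Next is the lever.

```bash
python3 -c "
from go import *
a=-2.271+.267+yaw; p,h=behind(piv,a,.065,.038,.155); print(p,h,row(p,h),bot.get_obs()['q'].round(2))"
```

```text
[np.float64(0.5101414303922841), np.float64(-0.18408652542745035), 0.155] -13.22074214421697 [13.48, -1.88, -0.0, 2.0] [-0.    0.52  0.17  1.69 -0.1   0.94  1.98]
```

```bash
python3 -m jog '[[3.5,-0.5,0,0.12],[7,-1,0,0.24],[10.5,-1.5,0,0.36],[13.5,-1.9,0,0.48],[13.5,-1.9,0,0.6],[13.5,-1.9,0,0.72],[13.5,-1.9,0,0.84],[13.5,-1.9,0,0.96],[13.5,-1.9,0,1.08],[13.5,-1.9,0,1.2],[13.5,-1.9,0,1.32],[13.5,-1.9,0,1.44],[13.5,-1.9,0,1.56],[13.5,-1.9,0,1.68],[13.5,-1.9,0,1.8],[13.5,-1.9,0,1.92],[13.5,-1.9,0,2],[13.5,-1.9,0,2],[13.5,-1.9,0,2]]'
python3 - <<'E'
from go import *
a=-2.271+.267+yaw
print(row(*behind(piv,a,.065,.038,.05)))
c=cam('wrist'); save(c,'w5.png')
E
```

```text
t: 7.72
eef_pos: [0.5104, -0.1834, 0.1551]
tool_rot: [-0.0, 0.782, 0.623, 0.0]
contact_force: [0.6, 0.2, 0.0]
gripper_width: 0.003
grasp_force: 0.0
[-0.08, -0.0, 10.51, 0.01]
```

View pics/w5.png

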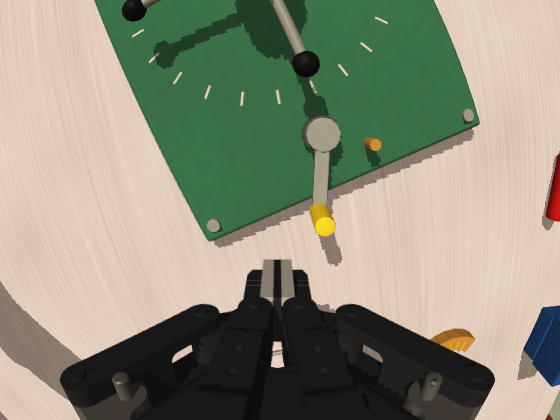

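The wrist view shows the peg top at (325,227), the boss at (322,134) and the stop pin at (373,145). The fingers (278,270) are on the robot side of the peg. I'll check the geometry, then list the push waypoints.

```bash
python3 - <<'E'
from wa import *
c=cam('wrist'); p=fray(c,325,227,.075); v=fray(c,322,134,.04); d=p-v
print(p,v,np.linalg.norm(d),'lever',np.arctan2(d[1],d[0])-yaw+2.271); wheel(c)
a=-2.271+yaw
for L in (.267,.4,.6,.8,1.0,1.2,1.3,1.38,1.42): print(L,row(*behind(piv,a+L,.065,.0225,.05)))
E
python3 -m jog '[[0,0,2.5,0],[0,0,5,0],[0,0,7.5,0],[0,0,9.5,0],[0,0,10.5,0],[0,0,10.5,0]]'
```

```text
[ 0.54330764 -0.19516984] [ 0.55831562 -0.13143739] 0.06547567727026096 lever 0.266474783258138
[133.  11.] 360 [0.4387 0.0034] r 0.1039 red -0.008
[305.  65.] 445 [ 0.555  -0.0778] r 0.1023 red -0.061
0.267 [-0.01, 1.54, 10.53, 0.0]
0.4 [-0.26, 2.42, 10.53, -0.13]
0.6 [-0.4, 3.79, 10.53, -0.33]
0.8 [-0.27, 5.15, 10.52, -0.53]
1.0 [0.13, 6.47, 10.53, -0.73]
1.2 [0.78, 7.67, 10.53, -0.93]
1.3 [1.19, 8.22, 10.53, -1.03]
1.38 [1.56, 8.63, 10.53, -1.11]
1.42 [1.76, 8.82, 10.53, -1.15]
t: 8.32
eef_pos: [0.5087, -0.1844, 0.0485]
tool_rot: [-0.002, 0.783, 0.622, -0.001]
contact_force: [-0.7, 0.8, 0.9]
gripper_width: -0.001
grasp_force: 0.0
```

```bash
python3 -m jog '[[0,0.5,0,0],[0,1,0,0],[0,1.54,0,0],[-0.13,2,0,-0.06],[-0.26,2.42,0,-0.13],[-0.33,2.9,0,-0.2],[-0.38,3.35,0,-0.26],[-0.4,3.79,0,-0.33],[-0.35,4.5,0,-0.43],[-0.27,5.15,0,-0.53],[-0.1,5.8,0,-0.63],[0.13,6.47,0,-0.73],[0.43,7.1,0,-0.83],[0.78,7.67,0,-0.93],[1,7.95,0,-0.98],[1.19,8.22,0,-1.03],[1.19,8.22,0,-1.03],[1.19,8.22,0,-1.03]]'
python3 - <<'E'
from wa import *
a=-2.271+yaw
for L in (1.3,1.38,1.42): print(L,row(*behind(piv,a+L,.065,.0225,.05)))
c=cam('wrist'); save(c,'w6.png'); wheel(c)
E
```

```text
t: 9.82
eef_pos: [0.5938, -0.1925, 0.0511]
tool_rot: [0.001, 0.377, 0.926, 0.0]
contact_force: [-0.4, 0.2, -0.2]
gripper_width: 0.006
grasp_force: 0.0
1.3 [0.17, 0.07, 0.11, -0.0]
1.38 [0.01, 0.6, 0.11, -0.08]
1.42 [-0.05, 0.87, 0.11, -0.12]
[411.  49.] 1418 [ 0.5554 -0.0768] r 0.1014 red -0.056
```

View pics/w6.png

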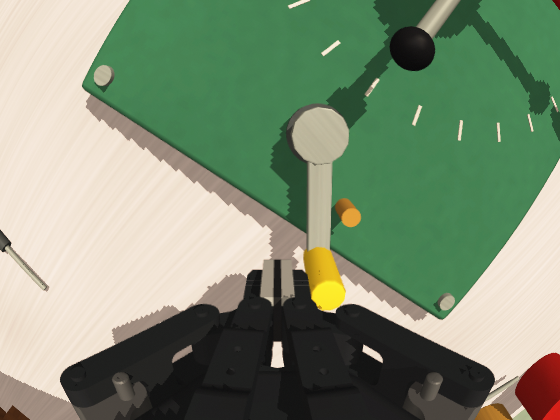

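The bar at (318,210) is close to the stop pin (348,214), and the fingers are on the peg (325,280). I'll push on gently until the force rises.

```bash
python3 -m jog '[[0.05,0.15,0,-0.02],[0.02,0.3,0,-0.04],[0,0.45,0,-0.06],[0,0.6,0,-0.08],[0,0.7,0,-0.1],[0,0.7,0,-0.1]]'
python3 - <<'E'
from wa import *
c=cam('wrist'); save(c,'w7.png'); wheel(c); v=fray(c,319,136,.04);print(v)
a=-2.271+yaw
for L in (1.38,1.42): print(L,row(*behind(piv,a+L,.065,.0225,.05)))
E
```

```text
t: 10.37
eef_pos: [0.5977, -0.1881, 0.0504]
tool_rot: [0.0, 0.329, 0.944, -0.0]
contact_force: [-0.2, -3.4, 1.5]
gripper_width: -0.002
grasp_force: 1.8
[501.   2.] 67 [ 0.5528 -0.0148] r 0.0402 red 0.106
[421.  64.] 1394 [ 0.5554 -0.0768] r 0.1014 red -0.056
[ 0.5568215  -0.13152297]
1.38 [-0.02, 0.0, 0.05, 0.02]
1.42 [-0.11, 0.26, 0.05, -0.02]
```

```bash
python3 -m jog '[[0,0.12,0,0],[0,0.25,0,0],[0,0.25,0,0],[0,0.25,0,0]]'
```

```text
t: 10.75
eef_pos: [0.5979, -0.1879, 0.0504]
tool_rot: [-0.0, 0.33, 0.944, -0.001]
contact_force: [-3.8, -6.9, 3.2]
gripper_width: -0.005
grasp_force: 4.3
```

The force rose with no motion, so the lever is at its stop. I'll back off, rise and check.

```bash
python3 -m jog '[[0,-0.6,0,0],[0,-1.5,0,0],[0,-2.2,0,0],[0,-2.2,-3,0],[0,-2.2,-6,0],[0,-2.2,-10,0],[0,-2.2,-12,0],[0,-5.5,-12,0],[0,-8,-12,0],[0,-8,-12,0],[0,-8,-12,0]]'
python3 - <<'E'
from wa import *
c=cam('wrist'); save(c,'w8.png'); wheel(c)
E
```

```text
t: 11.67
eef_pos: [0.5481, -0.2493, 0.1704]
tool_rot: [-0.0, 0.331, 0.944, 0.0]
contact_force: [0.7, 1.1, -0.9]
gripper_width: 0.004
grasp_force: 0.0
[477.  29.] 804 [ 0.5258 -0.0077] r 0.0345 red -0.645
[444.  95.] 345 [ 0.5552 -0.0772] r 0.1018 red -0.059
```

View pics/w8.png

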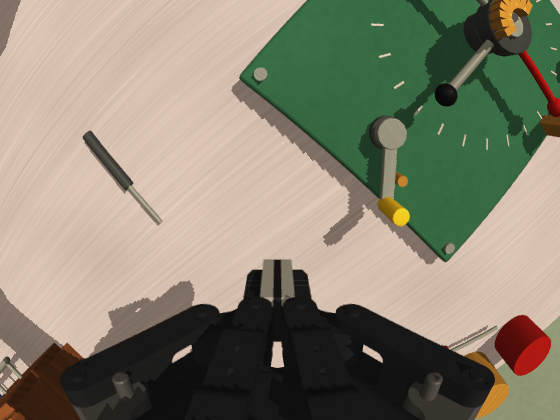

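The bar is against its pin (390,180 beside 402,181) and the fingers are clear. One last geometric check before handing in.

Run:
```python
from wa import *
c=cam('wrist'); p=fray(c,401,217,.075); v=fray(c,391,132,.04); d=p-v
L=np.arctan2(d[1],d[0])-yaw+2.271; print(np.linalg.norm(d),'lever',L)
if L>1.33: print(bot.hand_in())
```

```text
0.06611178021413124 lever 1.420054382452874
the job is handed in; nothing more can be done
None
```

The job is handed in: the red spoke measured about 0.03 rad short of the index from above (limit 0.09), with one wrist-camera reading of 0.06. The lever was pushed home to its stop, measured at 1.42 rad, and the robot was clear of everything; the call returned no verdict.

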